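Transfer a row of fraction flasks to the flask rack in the same order

TASK

The four stoppered fraction flasks stand in collection order in their cork rings in the grey tray; move them to the aluminium flask rack in the same order, so that the flask at the robot's left end of the tray comes into the hole at the robot's left end of the rack, and so on along the row. Lower each one into its hole without dropping it and leave it seated upright, and do not tip a flask over or push the other things on the bench about.

Things in the scene. Friction and masses are not known exactly. Their poses are not given: they have to be found in the camera images.
- large_mid (a point): Stoppered amber glass flask, the largest: round bulb 64 mm across, height 120 mm, about 140 g. Point: on its axis half-way up; z up along the neck. Neck 24 mm across from 62 to 105 mm above its lowest point (top 4 mm: rim bead, 27 mm), then a white stopper, 15 mm, fixed. Grip the neck from above. Point's height over the table: 90 mm at the start, seated in its cork ring; 104 mm seated in the rack.
- small_mid (a point): Stoppered amber glass flask, the small round one: bulb 51 mm across, height 106 mm, about 100 g. Point: on its axis half-way up; z up along the neck. Neck 24 mm across from 48 to 91 mm above its lowest point (top 4 mm: rim bead, 27 mm), then a white stopper, 15 mm, fixed. Grip the neck from above. Point's height over the table: 81 mm at the start, seated in its cork ring; 95 mm seated in the rack.
- pear_mid (a point): Stoppered amber glass flask, pear-shaped: bulb 45 mm across, tapering to a narrow tip below, height 132 mm, about 110 g. Point: on its axis half-way up; z up along the neck. Neck 24 mm across from 73 to 117 mm above its lowest point (top 4 mm: rim bead, 27 mm), then a white stopper, 15 mm, fixed. Grip the neck from above. Point's height over the table: 74 mm at the start, seated in its cork ring; 80 mm seated in the rack.
- long_mid (a point): Stoppered amber glass flask, long-necked: round bulb 44 mm across, height 133 mm, about 90 g. Point: on its axis half-way up; z up along the neck. Neck 24 mm across from 41 to 118 mm above its lowest point (top 4 mm: rim bead, 27 mm), then a white stopper, 15 mm, fixed. Grip the neck from above. Point's height over the table: 94 mm at the start, seated in its cork ring; 106 mm seated in the rack.
- ring_large: Cork ring, fixed in the tray, in which the flask 'large' stands at the start: 68 mm outside, 32 mm hole, 30 mm high; all four rings are alike. Origin at the centre of its underside, 4 mm above the table. It stays where it is, so it shows where in the row this flask stood.
- ring_small: Cork ring, fixed in the tray, in which the flask 'small' stands at the start: 68 mm outside, 32 mm hole, 30 mm high; all four rings are alike. Origin at the centre of its underside, 4 mm above the table. It stays where it is, so it shows where in the row this flask stood.
- ring_pear: Cork ring, fixed in the tray, in which the flask 'pear' stands at the start: 68 mm outside, 32 mm hole, 30 mm high; all four rings are alike. Origin at the centre of its underside, 4 mm above the table. It stays where it is, so it shows where in the row this flask stood.
- ring_long: Cork ring, fixed in the tray, in which the flask 'long' stands at the start: 68 mm outside, 32 mm hole, 30 mm high; all four rings are alike. Origin at the centre of its underside, 4 mm above the table. It stays where it is, so it shows where in the row this flask stood.
- tray: Grey plastic spill tray, fixed, 90 (x) by 300 mm (y), rim 16 mm high, floor 4 mm thick; the four cork rings stand in it in a row at x = 0, y = +108, +36, -36, -108 mm. Origin at the centre of its underside, on the table; its y axis points to the robot's left, give or take 12 degrees. Tray and rack stand one behind the other, about 19 cm apart, either one nearer the robot.
- rack: Aluminium flask rack, fixed: plate 85 (x) by 300 mm (y), 8 mm thick, its top 50 mm above the table, on end cheeks; four round through holes 37 mm across in a row at x = 0, y = +108, +36, -36, -108 mm. A bulb rests in a hole and centres itself. Origin at the centre of its underside, on the table; its y axis points to the robot's left, give or take 12 degrees.

How it is judged:
By the outcome, as a careful person would: the job done as asked, in the order asked, and still so for the second after the job is handed in, with the robot touching nothing.
It also fails if it takes over 93 s, if anything falls off the work surface, if the arm or the gripper's body presses on something with over 40 N, if the wrist force passes 120 N, or if a joint passes its speed limit or range.

ROBOT

A 6-joint arm with a two-finger parallel gripper is mounted at the origin on the work surface. World frame = base frame: x ahead of the robot, y to its left, z up, the work surface at z = 0. Lengths are in mm, angles in rad, forces in N, time in s.
With the tool pointing down it reaches from about 325 to 750 mm from the base axis. Payload 7.6 kg.
Tool frame: the origin (TCP) lies on the centre line of the jaws, within the pads' length; the fingertips stand 19 mm ahead of it and the grasp point (between the pads) is the TCP; z points along the fingers, y is the line along which they close (so a half turn about z gives the same grasp; the last joint's range is limited). The gripper opens to 85 mm and grips with 20 to 120 N. Pads are 22 mm wide; open, the fingers measure 114 mm over their backs; the gripper's body (76 mm by 85 mm) begins 54 mm behind the grasp point. The pads swing forward as they close: fully open they stand 13 mm farther back than shut.
Start: joints at [1.101, 0.052, 1.401, -0, 1.689, -0.07], TCP at [204.333, 483.624, 250.323] pointing down, gripper open.
Joint ranges: [-2.9, 2.9], [-0.91, 2.17], [0.12, 2.37], [-1.06, 4.2], [0.26, 2.73], [-2.93, 2.93]. Speed limits (rad/s): [2.57, 2.57, 3.01, 3.14, 3.14, 3.14].

INTERFACE

Orientations are given as a rotation vector (axis times angle).
In Python, from bench import robot gives the robot as it stands.
- The arm moves only by the shell command python3 -m crank 'ROWS' [FORCE]. ROWS is JSON, a list of rows, each a list of 5 numbers: the shift along the world's x, y, z in mm, then the turn about the world's z in rad, then the opening, from -1 (shut) to 1 (fully open), so that 0 is half open. A call has exactly 8 rows; each row is the pose to reach, as a shift and turn from the pose commanded when the call began; what a row does not reach only later rows make up. A row lasts 1/8 s, in which the tool goes at most 62.5 mm and 10.7 degrees, less where a joint would pass 70% of its speed; a pose out of reach is approached as far as the arm can. A call with a gripper value outside its range is refused whole. The fingers move at their own pace and stop on an object; FORCE is the grip in N (left out, the last holds). Time passes only in rows, so rows that repeat a pose let the fingers close, or fill a call up. It gives the time, the measured TCP pose, the force, the opening and the grip force at its end, in the units of the state.
- robot.get_obs(): the state, without advancing time (a new reading comes with each control period).
- robot.grab_frame(name): name is "scene" or "top"; returns a dict with "image" (480x640x3 uint8, red, green, blue), "depth" (480x640 float32, mm along the optical axis (not along the pixel's ray), 0 where there is no reading), "K" (3x3 intrinsics, pixels), "k1" (the pictures are not rectified: a ray, as slopes to the right and down, at radius r is drawn at 1 + k1 r^2 times it, then the intrinsics apply), "view" (4x4, takes a point from world to camera coordinates). Camera axes: x right, y down, z forward; pixel columns grow to the right and rows downward; lengths in mm; the calibration is good to about 2 mm. A picture is of the moment at which its call begins.
- robot.sign_off(): hands the job in; it is judged then, once.
The state is a dict: "clock": time; "joint_pos": joint angles; "qd": joint speeds; "effort": joint torques, N m; "ee_pos": TCP position; "tcp_rot": TCP orientation; "force": force on the tool from outside, world axes, zero at the start; "moment": the same for the moment, N m; "finger_gap": finger opening in mm; "finger_force": force on a finger pad.
Only numpy, scipy, OpenCV 4.12 (cv2) and the standard library are available. Lean on these libraries where they do the work, as an engineer would, in place of code of your own. Each camera call takes 0.05 s, during which the arm holds its last target. There are 200 camera calls.

## Working session

There is one attempt and no reset: what is moved stays moved. The work goes in short steps, Python scripts to look and compute and a shell command to move; the robot and the scene stay as the last step left them, time stands still between calls to the robot, and variables do not carry over. Pictures are saved under pics/ and viewed, at most 14 in all, crops included, and the job is handed in when it is done.

```bash
mkdir -p pics; ls; python3 - <<'E'
from bench import robot
import cv2,numpy as np
for n in("scene","top"):
    f=robot.grab_frame(n); cv2.imwrite(f"pics/{n}0.png",f["image"][:,:,::-1]); np.savez(f"pics/{n}0.npz",**f)
    print(n,f["K"],f["k1"],f["view"])
print(robot.get_obs())
E
```

```text
pics
scene [[597.76518039   0.         326.38479208]
 [  0.         597.76518039 228.41427762]
 [  0.           0.           1.        ]] -0.07187731012890002 [[ 1.77339163e-01  9.84146969e-01 -2.35878702e-03 -9.71148037e+01]
 [ 5.79198752e-01 -1.06306330e-01 -8.08225074e-01 -2.67877982e+02]
 [-7.95663011e-01  1.41963752e-01 -5.88868972e-01  1.29309396e+03]
 [ 0.00000000e+00  0.00000000e+00  0.00000000e+00  1.00000000e+00]]
top [[524.34816263   0.         318.25796248]
 [  0.         524.34816263 239.37305723]
 [  0.           0.           1.        ]] 0.00752300979424845 [[-1.35446910e-02 -9.99849962e-01  1.07979004e-02 -3.59039900e+00]
 [-9.81996256e-01  1.12664298e-02 -1.88564104e-01  5.62981082e+02]
 [ 1.88414158e-01 -1.31575403e-02 -9.82001519e-01  6.47215777e+02]
 [ 0.00000000e+00  0.00000000e+00  0.00000000e+00  1.00000000e+00]]
{'clock': 0.1, 'joint_pos': array([ 1.10068923e+00,  5.27928914e-02,  1.40161405e+00, -2.28530749e-06,
        1.68861097e+00, -7.03036609e-02]), 'qd': array([-0.00055128, -0.00122589, -0.00302485,  0.00072577,  0.00094295,
        0.00164495]), 'effort': array([ 1.30757384e-03, -3.82582068e+01, -3.60984921e+01, -7.17828766e-05,
        4.77567795e-03, -5.74059959e-05]), 'ee_pos': array([204.22126316, 483.38965721, 249.55124395]), 'tcp_rot': array([-6.23760657e-01, -3.07865975e+00,  2.15824935e-03]), 'force': array([0.39267261, 0.17010978, 0.19506164]), 'moment': array([-0.04558004, -0.00387073, -0.01813268]), 'finger_force': 0.0, 'finger_gap': 85.4576319356442}
```

View pics/scene0.png

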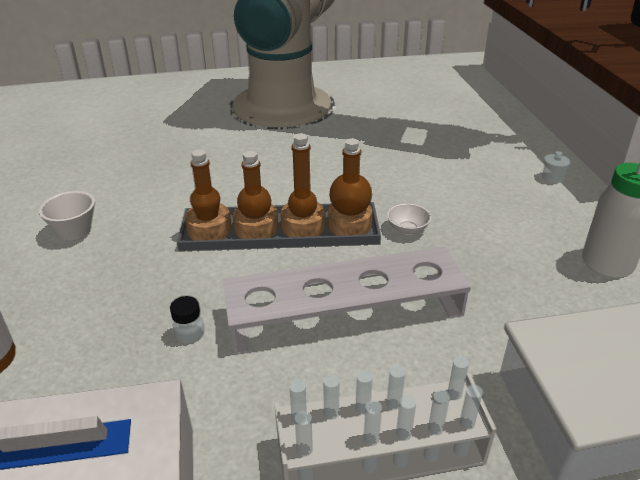

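View pics/top0.png

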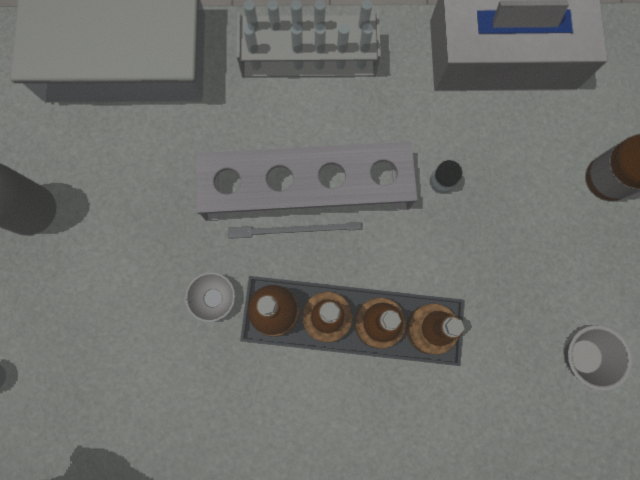

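The top view (image left = robot's left) shows the row as large, long, small, pear. The tray is nearer the robot, and the rack holes are near (228,181), (280,178), (332,176) and (384,172). I'll take enlarged crops next.

```bash
python3 - <<'E'
import cv2
t=cv2.imread("pics/top0.png");s=cv2.imread("pics/scene0.png")
def crop(im,x,y,w,h,k,n):
    c=cv2.resize(im[y:y+h,x:x+w],None,fx=k,fy=k,interpolation=cv2.INTER_CUBIC)
    for i in range(0,w,20): cv2.putText(c,str(x+i),(i*k,10),0,.35,(0,0,255));cv2.line(c,(i*k,12),(i*k,18),(0,0,255))
    for i in range(0,h,20): cv2.putText(c,str(y+i),(0,i*k+4),0,.35,(0,0,255));cv2.line(c,(24,i*k),(30,i*k),(0,0,255))
    cv2.imwrite("pics/"+n,c)
crop(t,200,140,200,80,4,"c_rack.png"); crop(t,240,275,240,90,3,"c_tray.png")
crop(s,180,125,200,150,4,"c_s1.png"); crop(s,220,240,250,80,3,"c_s2.png")
E
```

```text
(no output)
```

View pics/c_rack.png

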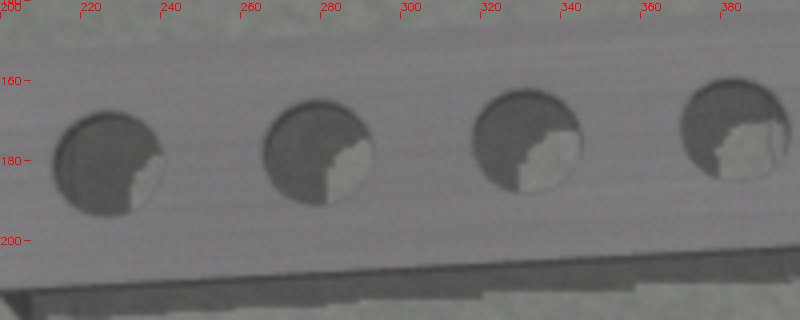

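View pics/c_tray.png

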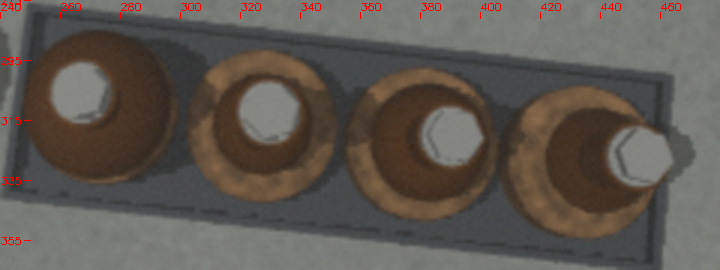

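View pics/c_s1.png

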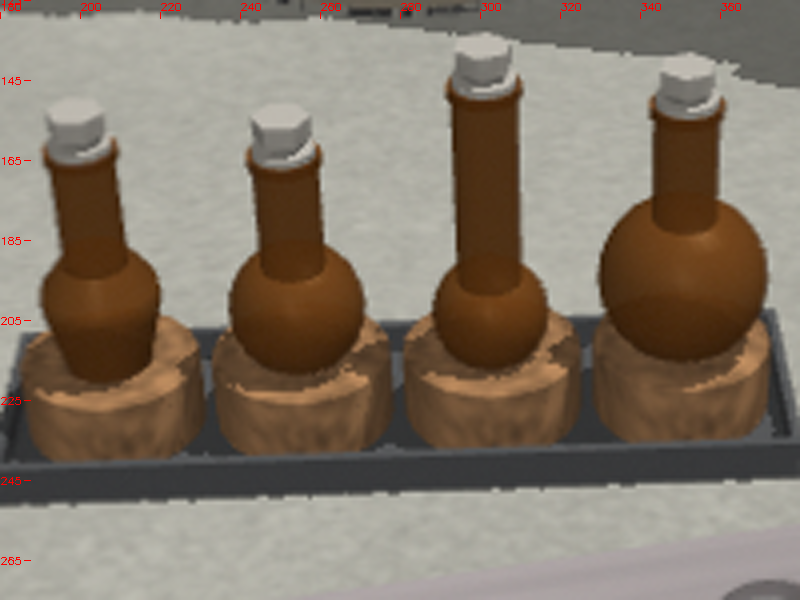

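View pics/c_s2.png

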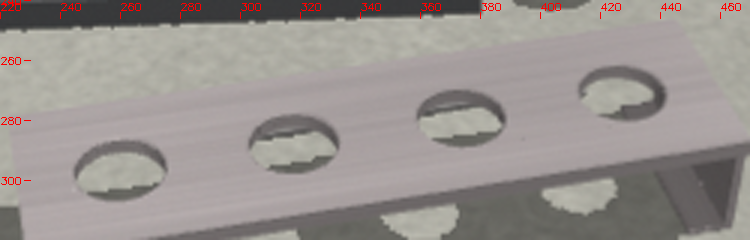

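```bash
cat > h.py <<'E'
import numpy as np, cv2
F={n:dict(np.load(f"pics/{n}0.npz")) for n in("scene","top")}
def ray(n,p):
    f=F[n];K=f["K"];d=np.array([(p[0]-K[0,2])/K[0,0],(p[1]-K[1,2])/K[1,1]]);u=d.copy()
    for _ in range(9): u=d/(1+float(f["k1"])*(u@u))
    R=f["view"][:3,:3];return -R.T@f["view"][:3,3],R.T@np.r_[u,1]
def tri(a,b):
    (o,d),(q,e)=ray("top",a),ray("scene",b)
    s=np.linalg.lstsq(np.c_[d,-e],q-o,rcond=None)[0]
    A,B=o+s[0]*d,q+s[1]*e
    return (A+B)/2,np.linalg.norm(A-B)
def plane(n,p,z): o,d=ray(n,p);return o+d*(z-o[2])/d[2]
E
python3 - <<'E'
from h import *
np.set_printoptions(precision=1,suppress=True)
ht=[(227.25,181),(279.75,178.25),(332,175.25),(383.75,172.75)]
hs=[(427.3,271),(373.7,279.3),(318,287.7),(260.3,296.7)]
st=[(266.3,305.7),(330,311),(391.3,320.3),(454.3,326.3)]
ss=[(352,141.5),(301,136.5),(250,153.25),(198.75,152)]
H=[];S=[]
for a,b in zip(ht,hs): p,e=tri(a,b);H.append(p);print("hole",p,e,plane("top",a,50))
for a,b,z in zip(st,ss,(150,160,134,140)): p,e=tri(a,b);S.append(p);print("stop",p,e,plane("top",a,z))
for a in [(327.3,317),(380.3,322.7),(433,329)]: print("ring",plane("top",a,34))
for P in(H,S): 
    P=np.array(P);y=np.array([108,36,-36,-108]);c=P[:,:2].mean(0);d=y@P[:,:2]/(y@y);print(c,d,np.linalg.norm(d),"angle",np.arctan2(-d[0],d[1]), [c+d*k for k in y])
E
```

```text
hole [646.7 113.4  49.4] 0.928618174595266 [646.4 112.9  50. ]
hole [649.9  41.7  49.4] 1.22536762382818 [649.6  41.   50. ]
hole [653.3 -30.2  49.9] 1.334594745671019 [653.2 -30.8  50. ]
hole [ 656.3 -101.8   49.3] 1.001998394872772 [ 656.1 -102.2   50. ]
stop [469.5  50.5 149.5] 1.059725270220449 [469.4  49.9 150. ]
stop [462.1 -20.5 160.3] 1.0372200553246955 [462.  -21.1 160. ]
stop [451.9 -91.9 135.6] 0.041899337149539015 [451.9 -92.1 134. ]
stop [ 444.1 -162.5  140.6] 0.36969044921979055 [ 444.1 -162.5  140. ]
ring [460.9 -21.6  34. ]
ring [452.4 -92.2  34. ]
ring [ 443.2 -162.2   34. ]
[651.6   5.8] [-0.  1.] 0.9976924040686564 angle 0.044808515609570714 [array([646.8, 113.4]), array([650. ,  41.7]), array([653.2, -30.1]), array([ 656.4, -101.9])]
[456.9 -56.1] [0.1 1. ] 0.993953750985476 angle -0.12126140767720381 [array([469.9,  50.4]), array([461.2, -20.6]), array([452.6, -91.6]), array([ 443.9, -162.7])]
```

The triangulated heights match the text: hole tops about 49.5 mm, stopper tops 149.5, 160, 135 and 140. The flasks are upright and the rack and tray are at +0.045 and -0.121 rad. I'll go left to right, closing the jaws across the row, starting with the large flask.

```bash
python3 -m crank '[[32,-52,0,-0.15,1],[66,-108,0,-0.32,1],[100,-163,0,-0.49,1],[133,-217,0,-0.65,1],[166,-271,0,-0.81,1],[200,-326,0,-0.97,1],[233,-380,0,-1.13,1],[265,-433,0,-1.292,1]]' 30; python3 -m crank '[[0,0,0,0,1],[0,0,-10,0,1],[0,0,-30,0,1],[0,0,-50,0,1],[0,0,-70,0,1],[0,0,-80,0,1],[0,0,-80,0,1],[0,0,-80,0,1]]'
```

```text
clock: 1.1
ee_pos: [465.2, 56.4, 250.1]
tcp_rot: [-2.357, -2.077, -0.0]
force: [0.7, 0.9, -0.0]
finger_gap: 85.1
finger_force: 0.0
clock: 2.1
ee_pos: [464.9, 58.8, 171.2]
tcp_rot: [2.35, 2.083, 0.002]
force: [-0.7, 0.1, -0.0]
finger_gap: 85.6
finger_force: 0.0
```

```bash
python3 - <<'E'
from bench import robot
import cv2
a=robot.grab_frame("scene")["image"][90:250,160:420]
cv2.imwrite("pics/g1.png",cv2.resize(a,None,fx=3,fy=3)[:,:,::-1])
print(robot.get_obs()["tcp_rot"])
E
```

```text
[2.35029823e+00 2.08296075e+00 2.16090757e-03]
```

View pics/g1.png

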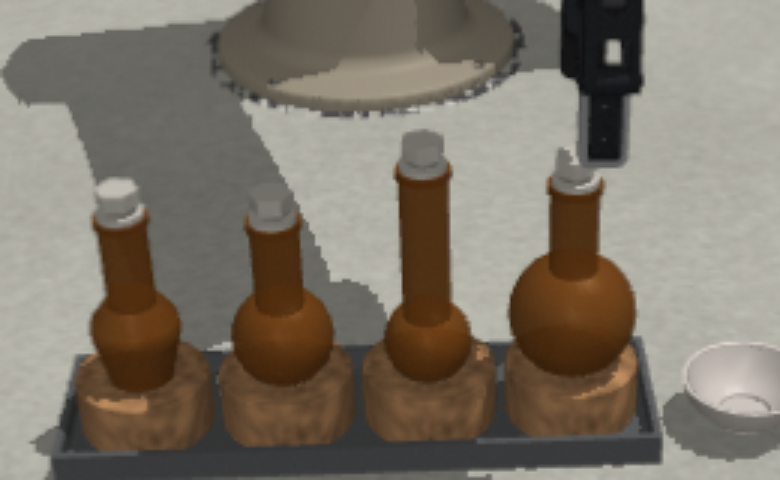

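The picture shows the fingers above and about 8 mm left of the large flask (stopper at about (575,165) in the crop), because the last rows were clipped. I'll correct by (+4.8, -8.3), then descend and grip.

```bash
python3 -m crank '[[4.8,-8.3,0,0,1],[4.8,-8.3,0,0,1],[4.8,-8.3,-15,0,1],[4.8,-8.3,-30,0,1],[4.8,-8.3,-45,0,1],[4.8,-8.3,-57,0,1],[4.8,-8.3,-57,0,1],[4.8,-8.3,-57,0,1]]'
python3 - <<'E'
from bench import robot
import cv2
a=robot.grab_frame("scene")["image"][90:250,220:420]
b=robot.grab_frame("top")["image"][250:370,220:480]
cv2.imwrite("pics/g2.png",cv2.vconcat([cv2.resize(a,(500,400)),cv2.resize(b,(500,231))])[:600,:,::-1])
E
```

```text
clock: 3.15
ee_pos: [469.7, 50.1, 113.7]
tcp_rot: [2.351, 2.083, 0.001]
force: [-0.9, 0.4, 0.1]
finger_gap: 85.3
finger_force: 0.0
```

View pics/g2.png

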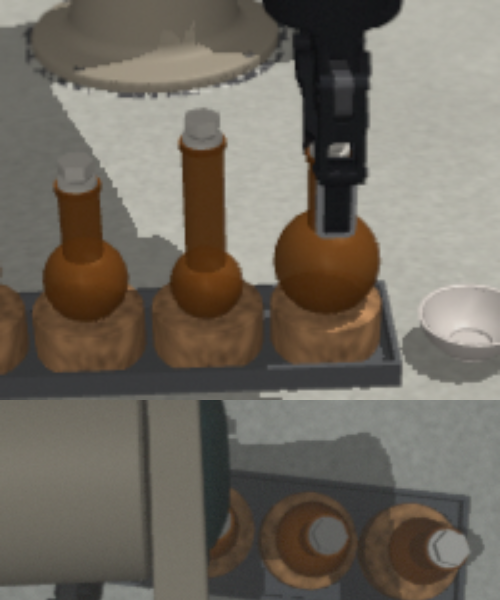

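The fingers straddle the large neck, with the near finger at about (336,210). Closing, then a lift test.

```bash
python3 -m crank '[[0,0,0,0,0.2],[0,0,0,0,-0.3],[0,0,0,0,-0.8],[0,0,0,0,-1],[0,0,0,0,-1],[0,0,0,0,-1],[0,0,0,0,-1],[0,0,0,0,-1]]' 40;  python3 -m crank '[[0,0,5,0,-1],[0,0,15,0,-1],[0,0,30,0,-1],[0,0,45,0,-1],[0,0,60,0,-1],[0,0,70,0,-1],[0,0,75,0,-1],[0,0,75,0,-1]]'
```

```text
clock: 4.25
ee_pos: [469.5, 50.1, 113.4]
tcp_rot: [2.352, 2.083, 0.0]
force: [-0.1, -1.0, 2.4]
finger_gap: 22.6
finger_force: 39.1
clock: 5.25
ee_pos: [469.4, 50.1, 188.4]
tcp_rot: [2.352, 2.083, 0.0]
force: [0.2, -0.1, -1.8]
finger_gap: 23.0
finger_force: 39.3
```

```bash
python3 -m crank '[[15,5,0,0.01,-1],[45,16,0,0.04,-1],[80,28,0,0.08,-1],[115,41,0,0.11,-1],[145,52,0,0.14,-1],[168,60,0,0.166,-1],[177.4,63,0,0.166,-1],[177.4,63,0,0.166,-1]]'; python3 -m crank '[[0,0,-10,0,-1],[0,0,-25,0,-1],[0,0,-37,0,-1],[0,0,-44,0,-1],[0,0,-50,0,-1],[0,0,-53,0,-1],[0,0,-55,0,-1],[0,0,-55,0,-1]]'
python3 - <<'E'
from bench import robot
import cv2
a=robot.grab_frame("scene")["image"][120:340,220:500]
cv2.imwrite("pics/p1.png",cv2.resize(a,None,fx=2.7,fy=2.7)[:,:,::-1])
E
```

```text
clock: 6.25
ee_pos: [646.6, 113.0, 187.5]
tcp_rot: [-2.171, -2.27, 0.002]
force: [-0.9, 0.2, -1.8]
finger_gap: 22.9
finger_force: 39.6
clock: 7.25
ee_pos: [646.9, 113.2, 133.4]
tcp_rot: [2.171, 2.271, 0.0]
force: [-0.0, -0.6, -1.4]
finger_gap: 22.9
finger_force: 39.6
```

View pics/p1.png

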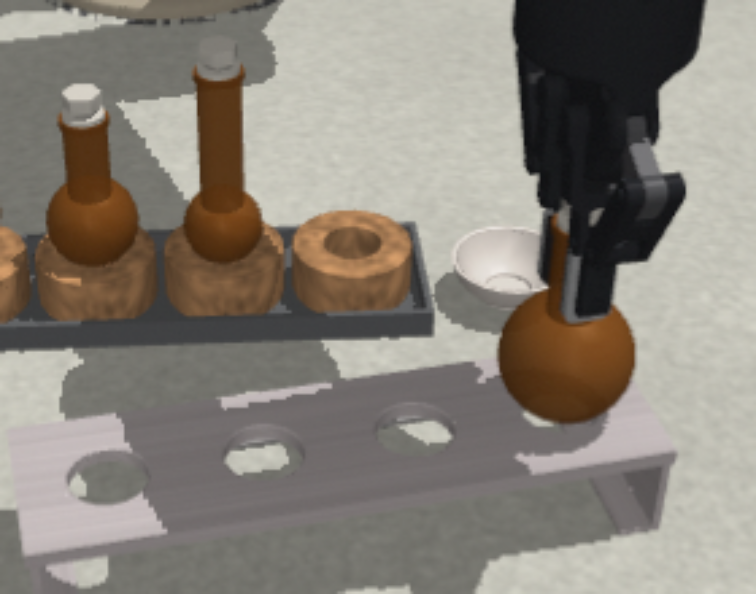

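The large flask hangs upright just above the left-end hole (bulb at about (565,360) in the crop). Lowering the last few mm while watching the force.

```bash
python3 -m crank '[[0,0,-1.5,0,-1],[0,0,-3,0,-1],[0,0,-4,0,-1],[0,0,-4.5,0,-1],[0,0,-5,0,-1],[0,0,-5.5,0,-1],[0,0,-5.5,0,-1],[0,0,-5.5,0,-1]]'
```

```text
clock: 8.3
ee_pos: [646.9, 113.1, 128.1]
tcp_rot: [2.171, 2.271, 0.001]
force: [-0.3, 0.7, 0.8]
finger_gap: 23.0
finger_force: 39.8
```

Contact is showing (about 2.4 N unloaded). One more 0.5 mm, then a slow release and rise.

```bash
python3 -m crank '[[0,0,-0.5,0,-1],[0,0,-0.5,0,-1],[0,0,-0.5,0,-0.4],[0,0,-0.5,0,-0.2],[0,0,-0.5,0,0.1],[0,0,-0.5,0,0.5],[0,0,-0.5,0,1],[0,0,-0.5,0,1]]'; python3 -m crank '[[0,0,0,0,1],[0,0,10,0,1],[0,0,30,0,1],[0,0,50,0,1],[0,0,70,0,1],[0,0,85,0,1],[0,0,85,0,1],[0,0,85,0,1]]'
```

```text
clock: 9.3
ee_pos: [646.8, 113.1, 127.3]
tcp_rot: [2.171, 2.271, 0.0]
force: [-0.1, -0.3, -0.1]
finger_gap: 85.4
finger_force: 0.0
clock: 10.3
ee_pos: [646.5, 113.1, 211.3]
tcp_rot: [-2.17, -2.27, 0.002]
force: [0.3, 0.7, 0.2]
finger_gap: 85.4
finger_force: 0.0
```

Next, the long flask.

```bash
python3 -m crank '[[-15,-11,0,-0.01,1],[-50,-36,0,-0.04,1],[-90,-65,0,-0.08,1],[-130,-94,0,-0.12,1],[-160,-116,0,-0.15,1],[-180,-130,0,-0.166,1],[-185,-133.7,0,-0.166,1],[-185,-133.7,0,-0.166,1]]'; python3 -m crank '[[0,0,-10,0,1],[0,0,-25,0,1],[0,0,-45,0,1],[0,0,-65,0,1],[0,0,-83,0,1],[0,0,-93,0,1],[0,0,-97,0,1],[0,0,-97,0,1]]'; python3 -m crank '[[0,0,0,0,0.2],[0,0,0,0,-0.3],[0,0,0,0,-0.8],[0,0,0,0,-1],[0,0,0,0,-1],[0,0,0,0,-1],[0,0,0,0,-1],[0,0,0,0,-1]]' 40;  python3 -m crank '[[0,0,5,0,-1],[0,0,15,0,-1],[0,0,30,0,-1],[0,0,45,0,-1],[0,0,60,0,-1],[0,0,70,0,-1],[0,0,75,0,-1],[0,0,75,0,-1]]'
```

```text
clock: 11.3
ee_pos: [462.0, -20.4, 212.0]
tcp_rot: [-2.351, -2.083, 0.0]
force: [0.2, 0.0, 0.1]
finger_gap: 85.1
finger_force: 0.0
clock: 12.3
ee_pos: [461.9, -20.5, 115.4]
tcp_rot: [2.352, 2.083, 0.0]
force: [0.2, 0.0, -0.1]
finger_gap: 85.5
finger_force: 0.0
clock: 13.3
ee_pos: [461.8, -20.6, 115.5]
tcp_rot: [-2.352, -2.083, 0.0]
force: [-3.5, 0.6, 4.5]
finger_gap: 23.0
finger_force: 39.1
clock: 14.3
ee_pos: [461.8, -20.6, 190.4]
tcp_rot: [2.352, 2.083, 0.0]
force: [-0.5, 0.4, -0.8]
finger_gap: 23.1
finger_force: 39.1
```

```bash
python3 -m crank '[[15,5,0,0.01,-1],[45,15,0,0.04,-1],[82,27,0,0.08,-1],[120,40,0,0.11,-1],[152,51,0,0.14,-1],[178,59,0,0.166,-1],[188.2,62.3,0,0.166,-1],[188.2,62.3,0,0.166,-1]]'; python3 -m crank '[[0,0,-10,0,-1],[0,0,-25,0,-1],[0,0,-37,0,-1],[0,0,-46,0,-1],[0,0,-52,0,-1],[0,0,-56,0,-1],[0,0,-58,0,-1],[0,0,-58,0,-1]]';python3 -m crank '[[0,0,-1,0,-1],[0,0,-2,0,-1],[0,0,-3,0,-1],[0,0,-3.5,0,-1],[0,0,-4,0,-1],[0,0,-4.5,0,-1],[0,0,-4.5,0,-1],[0,0,-4.5,0,-1]]'
python3 - <<'E'
from bench import robot
import cv2
a=robot.grab_frame("scene")["image"][120:340,220:500]
cv2.imwrite("pics/p2.png",cv2.resize(a,None,fx=2.7,fy=2.7)[:,:,::-1])
E
```

```text
clock: 15.3
ee_pos: [650.0, 41.9, 188.8]
tcp_rot: [-2.169, -2.27, 0.002]
force: [-0.5, 1.0, -1.3]
finger_gap: 23.4
finger_force: 39.5
clock: 16.3
ee_pos: [650.1, 41.7, 132.5]
tcp_rot: [2.171, 2.271, 0.0]
force: [-0.4, 1.1, -1.0]
finger_gap: 23.1
finger_force: 39.5
clock: 17.3
ee_pos: [650.2, 41.8, 128.4]
tcp_rot: [2.17, 2.271, 0.001]
force: [-0.5, 2.2, 4.5]
finger_gap: 23.2
finger_force: 40.0
```

View pics/p2.png

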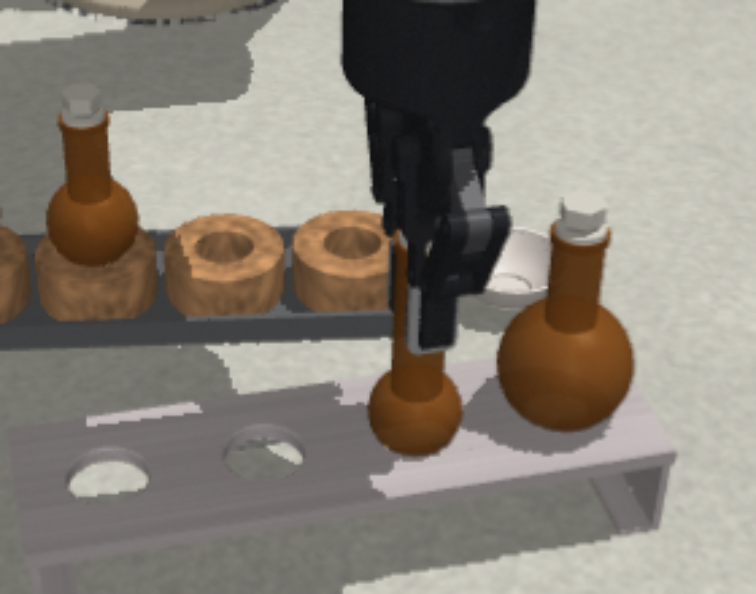

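The large flask stands upright in its hole, and the long flask's bulb sits in hole 2 at about (415,410). Contact is at +0.9 mm with a slight +y push, so I'll ease by +0.7 mm in y, lower, then release.

```bash
python3 -m crank '[[0,0.4,0,0,-1],[0,0.7,0,0,-1],[0,0.7,-0.3,0,-1],[0,0.7,-0.6,0,-1],[0,0.7,-0.6,0,-1],[0,0.7,-0.6,0,-1],[0,0.7,-0.6,0,-1],[0,0.7,-0.6,0,-1]]'
```

```text
clock: 18.35
ee_pos: [650.3, 42.2, 128.2]
tcp_rot: [2.17, 2.27, 0.001]
force: [-2.1, 0.4, 7.4]
finger_gap: 23.2
finger_force: 40.4
```

```bash
python3 -m crank '[[0,0,0,0,-0.45],[0,0,0,0,-0.4],[0,0,0,0,-0.35],[0,0,0,0,-0.2],[0,0,0,0,0.1],[0,0,0,0,0.5],[0,0,0,0,1],[0,0,0,0,1]]'; python3 -m crank '[[0,0,0,0,1],[0,0,10,0,1],[0,0,30,0,1],[0,0,50,0,1],[0,0,70,0,1],[0,0,85,0,1],[0,0,85,0,1],[0,0,85,0,1]]'
```

```text
clock: 19.35
ee_pos: [650.0, 42.4, 127.2]
tcp_rot: [2.171, 2.271, 0.0]
force: [-1.1, 0.0, -0.2]
finger_gap: 85.5
finger_force: 0.0
clock: 20.35
ee_pos: [649.7, 42.4, 211.3]
tcp_rot: [-2.17, -2.27, 0.002]
force: [0.6, -0.1, 0.3]
finger_gap: 85.5
finger_force: 0.0
```

Now the small flask.

```bash
python3 -m crank '[[-15,-10,0,-0.01,1],[-50,-34,0,-0.04,1],[-95,-64,0,-0.08,1],[-138,-94,0,-0.12,1],[-170,-116,0,-0.15,1],[-192,-130,0,-0.166,1],[-197.7,-134.2,0,-0.166,1],[-197.7,-134.2,0,-0.166,1]]'; python3 -m crank '[[0,0,-10,0,1],[0,0,-30,0,1],[0,0,-55,0,1],[0,0,-78,0,1],[0,0,-98,0,1],[0,0,-110,0,1],[0,0,-114,0,1],[0,0,-114,0,1]]'; python3 -m crank '[[0,0,0,0,0.2],[0,0,0,0,-0.3],[0,0,0,0,-0.8],[0,0,0,0,-1],[0,0,0,0,-1],[0,0,0,0,-1],[0,0,0,0,-1],[0,0,0,0,-1]]' 40;  python3 -m crank '[[0,0,5,0,-1],[0,0,15,0,-1],[0,0,30,0,-1],[0,0,45,0,-1],[0,0,60,0,-1],[0,0,70,0,-1],[0,0,75,0,-1],[0,0,75,0,-1]]'
```

```text
clock: 21.35
ee_pos: [452.4, -91.7, 211.9]
tcp_rot: [-2.351, -2.083, 0.0]
force: [0.5, -0.2, -0.1]
finger_gap: 85.1
finger_force: 0.0
clock: 22.35
ee_pos: [452.6, -91.7, 98.4]
tcp_rot: [2.351, 2.083, 0.0]
force: [0.5, -0.4, 1.0]
finger_gap: 85.3
finger_force: 0.0
clock: 23.35
ee_pos: [452.5, -91.8, 98.5]
tcp_rot: [2.351, 2.083, 0.0]
force: [-1.4, 0.5, 4.6]
finger_gap: 23.2
finger_force: 39.0
clock: 24.35
ee_pos: [452.3, -91.8, 173.3]
tcp_rot: [2.352, 2.083, 0.0]
force: [-0.2, 0.0, -1.4]
finger_gap: 23.0
finger_force: 39.2
```

```bash
python3 -m crank '[[15,5,0,0.01,-1],[45,14,0,0.04,-1],[85,26,0,0.08,-1],[126,39,0,0.11,-1],[162,50,0,0.14,-1],[190,58,0,0.166,-1],[200.9,62.1,0,0.166,-1],[200.9,62.1,0,0.166,-1]]'; python3 -m crank '[[0,0,-10,0,-1],[0,0,-25,0,-1],[0,0,-37,0,-1],[0,0,-45,0,-1],[0,0,-51,0,-1],[0,0,-54,0,-1],[0,0,-56,0,-1],[0,0,-56,0,-1]]';python3 -m crank '[[0,0,-1,0,-1],[0,0,-2,0,-1],[0,0,-2.5,0,-1],[0,0,-3,0,-1],[0,0,-3.5,0,-1],[0,0,-4,0,-1],[0,0,-4,0,-1],[0,0,-4,0,-1]]'
```

```text
clock: 25.35
ee_pos: [653.2, -29.4, 171.7]
tcp_rot: [-2.169, -2.27, 0.002]
force: [-0.3, 0.2, -1.4]
finger_gap: 23.3
finger_force: 39.5
clock: 26.35
ee_pos: [653.3, -29.7, 117.3]
tcp_rot: [2.171, 2.271, 0.0]
force: [-0.1, -0.8, -0.7]
finger_gap: 23.0
finger_force: 39.5
clock: 27.35
ee_pos: [653.2, -29.7, 113.2]
tcp_rot: [2.171, 2.271, 0.0]
force: [0.0, -0.5, -0.5]
finger_gap: 22.7
finger_force: 39.5
```

```bash
python3 -m crank '[[0,0,-0.3,0,-1],[0,0,-0.6,0,-1],[0,0,-0.8,0,-1],[0,0,-1,0,-1],[0,0,-1,0,-1],[0,0,-1,0,-1],[0,0,-1,0,-1],[0,0,-1,0,-1]]'
```

```text
clock: 28.35
ee_pos: [653.3, -29.7, 112.3]
tcp_rot: [2.171, 2.271, 0.0]
force: [0.4, -0.1, 0.6]
finger_gap: 23.2
finger_force: 39.6
```

Contact is at the predicted height. Releasing and moving to the pear flask.

```bash
python3 -m crank '[[0,0,-0.4,0,-1],[0,0,-0.4,0,-0.45],[0,0,-0.4,0,-0.38],[0,0,-0.4,0,-0.2],[0,0,-0.4,0,0.1],[0,0,-0.4,0,0.5],[0,0,-0.4,0,1],[0,0,-0.4,0,1]]'; python3 -m crank '[[0,0,0,0,1],[0,0,10,0,1],[0,0,30,0,1],[0,0,50,0,1],[0,0,70,0,1],[0,0,90,0,1],[0,0,100,0,1],[0,0,100,0,1]]'
python3 -m crank '[[-15,-9,0,-0.01,1],[-50,-32,0,-0.04,1],[-95,-61,0,-0.08,1],[-140,-90,0,-0.12,1],[-175,-112,0,-0.15,1],[-200,-128,0,-0.166,1],[-209,-132.9,0,-0.166,1],[-209,-132.9,0,-0.166,1]]'; python3 -m crank '[[0,0,-10,0,1],[0,0,-30,0,1],[0,0,-55,0,1],[0,0,-78,0,1],[0,0,-98,0,1],[0,0,-106,0,1],[0,0,-109,0,1],[0,0,-109,0,1]]'
```

```text
clock: 29.35
ee_pos: [653.2, -29.7, 111.8]
tcp_rot: [2.171, 2.271, 0.0]
force: [-0.8, -0.2, 0.3]
finger_gap: 85.3
finger_force: 0.0
clock: 30.35
ee_pos: [653.5, -29.7, 212.7]
tcp_rot: [2.17, 2.27, 0.001]
force: [-0.3, 0.4, -0.2]
finger_gap: 85.3
finger_force: 0.0
clock: 31.35
ee_pos: [444.2, -162.5, 211.5]
tcp_rot: [-2.352, -2.082, -0.0]
force: [0.4, 0.1, -0.9]
finger_gap: 85.4
finger_force: 0.0
clock: 32.35
ee_pos: [444.6, -162.5, 103.2]
tcp_rot: [2.351, 2.083, 0.001]
force: [0.0, 0.2, -0.1]
finger_gap: 85.5
finger_force: 0.0
```

```bash
python3 -m crank '[[0,0,0,0,0.2],[0,0,0,0,-0.3],[0,0,0,0,-0.8],[0,0,0,0,-1],[0,0,0,0,-1],[0,0,0,0,-1],[0,0,0,0,-1],[0,0,0,0,-1]]' 40;  python3 -m crank '[[0,0,5,0,-1],[0,0,15,0,-1],[0,0,30,0,-1],[0,0,45,0,-1],[0,0,60,0,-1],[0,0,75,0,-1],[0,0,80,0,-1],[0,0,80,0,-1]]'
python3 -m crank '[[15,4,0,0.01,-1],[45,13,0,0.04,-1],[88,25,0,0.08,-1],[132,38,0,0.11,-1],[170,49,0,0.14,-1],[200,57,0,0.166,-1],[212.2,60.8,0,0.166,-1],[212.2,60.8,0,0.166,-1]]'
```

```text
clock: 33.35
ee_pos: [444.1, -162.6, 102.9]
tcp_rot: [-2.351, -2.083, 0.0]
force: [-4.9, 1.0, 5.3]
finger_gap: 23.2
finger_force: 39.2
clock: 34.35
ee_pos: [444.3, -162.6, 183.0]
tcp_rot: [2.351, 2.083, 0.0]
force: [0.3, -0.7, -0.7]
finger_gap: 22.8
finger_force: 39.1
clock: 35.35
ee_pos: [657.1, -100.8, 180.9]
tcp_rot: [-2.168, -2.271, 0.001]
force: [-0.2, -0.5, -1.3]
finger_gap: 23.4
finger_force: 39.5
```

```bash
python3 -m crank '[[0,0,0,0,-1],[0,0,-12,0,-1],[0,0,-26,0,-1],[0,0,-40,0,-1],[0,0,-52,0,-1],[0,0,-61,0,-1],[0,0,-67,0,-1],[0,0,-69,0,-1]]';python3 -m crank '[[0,0,-1,0,-1],[0,0,-2,0,-1],[0,0,-2.5,0,-1],[0,0,-3,0,-1],[0,0,-3.5,0,-1],[0,0,-4,0,-1],[0,0,-4,0,-1],[0,0,-4,0,-1]]'
```

```text
clock: 36.35
ee_pos: [656.4, -101.7, 113.6]
tcp_rot: [-2.171, -2.271, -0.0]
force: [0.3, 0.4, -0.5]
finger_gap: 23.2
finger_force: 39.5
clock: 37.35
ee_pos: [656.6, -101.6, 110.2]
tcp_rot: [2.17, 2.271, 0.001]
force: [0.8, 4.3, 3.0]
finger_gap: 22.7
finger_force: 39.7
```

The hole pushes the flask towards +y, so I'll yield about 1 mm and lower the last millimetre.

```bash
python3 -m crank '[[0,0.5,0,0,-1],[0,1,0,0,-1],[0,1,-0.4,0,-1],[0,1,-0.8,0,-1],[0,1,-1,0,-1],[0,1,-1,0,-1],[0,1,-1,0,-1],[0,1,-1,0,-1]]'
```

```text
clock: 38.35
ee_pos: [656.6, -100.9, 109.1]
tcp_rot: [2.171, 2.27, 0.0]
force: [2.3, 1.4, 4.0]
finger_gap: 23.2
finger_force: 39.8
```

```bash
python3 -m crank '[[0.4,0.3,-0.2,0,-1],[0.4,0.3,-0.3,0,-0.45],[0.4,0.3,-0.3,0,-0.38],[0.4,0.3,-0.3,0,-0.2],[0.4,0.3,-0.3,0,0.1],[0.4,0.3,-0.3,0,0.5],[0.4,0.3,-0.3,0,1],[0.4,0.3,-0.3,0,1]]'; python3 -m crank '[[0,0,0,0,1],[0,0,10,0,1],[0,0,30,0,1],[0,0,50,0,1],[0,0,70,0,1],[0,0,90,0,1],[0,0,110,0,1],[0,0,120,0,1]]'
python3 -m crank '[[-20,-10,0,0,1],[-60,-30,0,0,1],[-105,-50,0,0,1],[-150,-70,0,0,1],[-190,-90,0,0,1],[-210,-100,0,0,1],[-210,-100,0,0,1],[-210,-100,0,0,1]]'
python3 - <<'E'
from bench import robot
import cv2
for n in("scene","top"):
    a=robot.grab_frame(n)["image"]
    a=a[120:350,180:500] if n=="scene" else a[120:360,150:480]
    cv2.imwrite(f"pics/end_{n}.png",cv2.resize(a,None,fx=2.4,fy=2.4)[:,:,::-1])
E
```

```text
clock: 39.35
ee_pos: [656.8, -100.5, 108.5]
tcp_rot: [2.171, 2.271, 0.0]
force: [-1.3, 0.2, -0.1]
finger_gap: 85.2
finger_force: 0.0
clock: 40.35
ee_pos: [657.2, -100.6, 230.7]
tcp_rot: [2.169, 2.269, 0.002]
force: [0.1, 0.3, 0.5]
finger_gap: 85.6
finger_force: 0.0
clock: 41.35
ee_pos: [447.4, -200.2, 228.6]
tcp_rot: [2.171, 2.271, 0.001]
force: [0.8, -0.6, -0.4]
finger_gap: 85.4
finger_force: 0.0
```

View pics/end_scene.png

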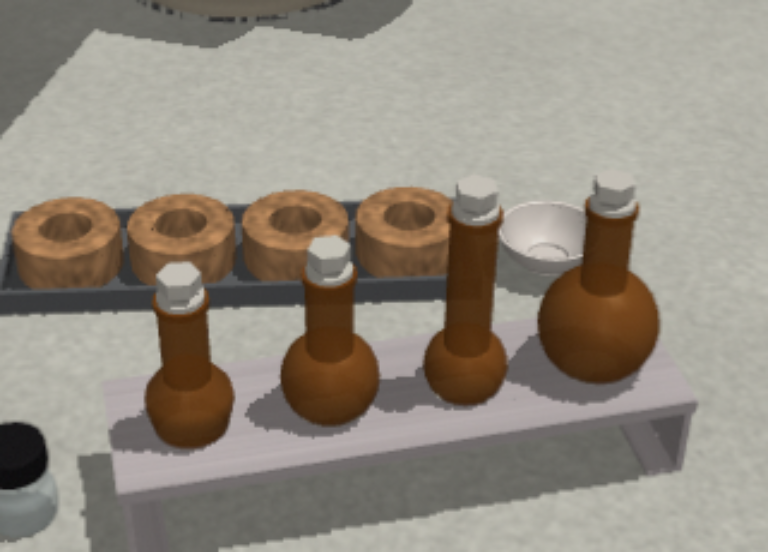

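View pics/end_top.png

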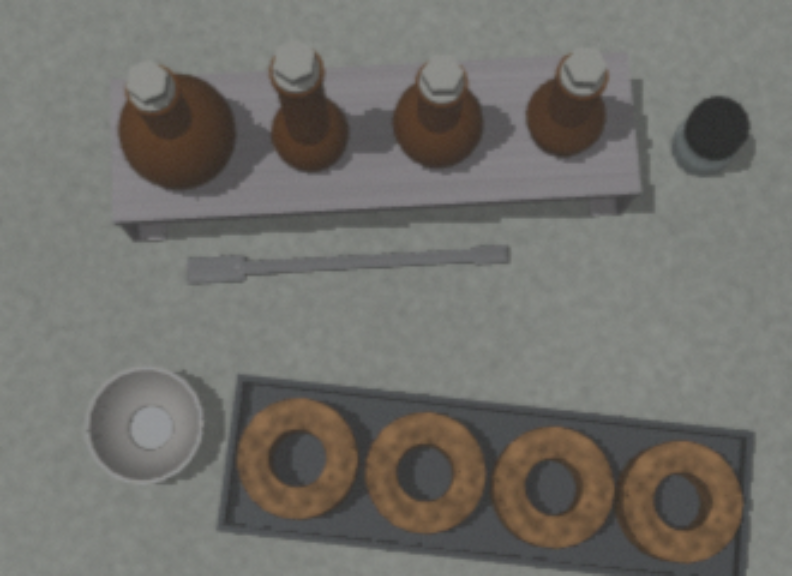

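Both views show the four flasks in order (large, long, small, pear from the left) with nothing else moved. I'll check how upright they are by triangulating the stoppers.

```bash
python3 - <<'E'
from h import *
np.set_printoptions(precision=1,suppress=True)
for a,b,h in zip([(212.1,155.4),(273.8,147.9),(334.6,152.9),(392.9,150.4)],[(435.8,197.5),(378.3,200),(316.7,225.4),(255,236.7)],[(646.8,113.4,164),(650,41.7,172.5),(653.2,-30.1,148),(656.4,-101.9,146)]):
    p,e=tri(a,b);print(p,e,p-h)
E
```

```text
[643.6 113.5 159.8] 1.3105227026078274 [-3.2  0.1 -4.2]
[648.9  41.6 168.2] 1.9067018853578217 [-1.1 -0.1 -4.3]
[651.2 -30.1 143.4] 0.864723153584885 [-2.   0.  -4.6]
[ 655.  -101.2  139.7] 0.25340032201399254 [-1.4  0.7 -6.3]
```

```bash
python3 -c "
from bench import robot
print(robot.sign_off())"
```

```text
the job is handed in; nothing more can be done
None
```

All four flasks are seated upright in the rack in their tray order (large, long, small, pear from the robot's left), nothing else moved in the final pictures, and the job was handed in at about 41 s.

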